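# Clamp the painting panel in its jig

### The job

Clamp the blue painting panel in its jig: push the yellow clamp strap round over the panel until it rests against its stop pin, and only then push the red cam lever all the way down, so that the rubber pad presses on the panel; then move clear. This is done by pushing alone: do not lift or shift the panel, and leave the jar, the bottle and the paint tube where they are.

Things in the scene. Friction and masses are not known exactly. Their poses are not given: they have to be found in the camera images.
- jig: Fixed plywood base board of the clamping jig, 230 x 250 x 18 mm, lying flat on the table. The origin is on the table under the centre of the panel; the board spans x -115..115 mm and y -97..152 mm in its own frame. z up. The clamp post stands at (0, 115) mm in this frame; low fences (tops 30 mm above the table) run along the panel's -x and -y edges; the stop pin (12 mm thick, top 74 mm above the table) stands at (-18, 81) mm.
- post (a point): Point on the upright axis about which the strap swings, 64 mm above the table, at (0, 115) mm in the jig's frame. A steel fork (42 mm wide and deep, top 96 mm above the table, with the lever's cam between its cheeks rising to 101 mm) turns on the post together with strap and lever.
- swing (a joint): Angle of the strap about the post's upright axis, rad. 0 = home, against the stop pin, the strap pointing along the jig's -y over the panel; it grows counter-clockwise seen from above (at 1.57 the strap points along the jig's +x, off the panel). Range 0 to 1.9; starts 1.0 to 1.6. So it is pushed clockwise from above, on its counter-clockwise side. Friction about 0.15 N m, no spring: it stays where it is left.
- strap_tip (a point): Centre of the free end face of the strap, 119 mm from the post axis. The strap is a level yellow bar 24 mm wide and 12 mm thick, 58 to 70 mm above the table with the lever up; it sinks 8 mm as the lever goes down. The panel's top is 40 mm above the table, so a fingertip fits beside the strap above the panel.
- pad: Black rubber pad, 22 mm across and 10 mm thick, hanging under the strap 90 mm from the post axis (the body's origin lies on the post axis at table height, not at the pad). Its underside is 45 mm above the table with the lever up; it is sprung (3 N per mm) and presses the 40 mm high panel with about 9 N when the lever is fully down.
- lever (a joint): Angle by which the cam lever has been pushed down, rad. 0 = fully raised, its handle 0.9 rad above the horizontal; 0.9 = fully down, the handle level. Starts 0 to 0.2. Friction about 0.22 N m, no spring: it stays where it is left; about 3 to 8 N at the handle moves it.
- lever_pivot (a point): Centre of the lever's level pivot pin, on the post axis, 84 mm above the table. The lever turns about this pin; its handle points away from the pivot in the direction opposite to the strap, and turns round the post with the strap.
- lever_knob (a point): Centre of the round end (22 mm across) of the red lever handle, 107 mm from the pivot. The red grip, 18 mm thick, runs from 52 to 107 mm from the pivot on the straight line to this point.
- panel: The loose painting panel (origin at the centre of its underside), blue with a cream and red motif, 180 x 140 x 22 mm (jig x, y, z), 0.35 to 0.7 kg, lying on the jig board with its top 40 mm above the table.
- jar_center (a point): Centre of an upright amber jar with black cap, 56 mm across, 70 mm high. Bystander.
- medium_center (a point): Centre of an upright small green glass bottle with white cap, 40 mm across, 85 mm high. Bystander.
- tube_center (a point): Middle of a lying paint tube, white and orange with a black cap, 95 x 30 x 20 mm. Bystander.

How it is judged (in metres and radians):
On the way, in this order (a step that is already met when the one before it is completed fails the run):
1. the strap has been swung home over the panel, within 0.1 rad of its stop, with the lever still up (value of joint swing below 0.1 rad and value of joint lever below 0.5 rad), for 0.2 s.
2. the lever has been pushed fully down and the pad presses the panel (value of joint lever above 0.82 rad and value of joint swing below 0.1 rad and contact force between pad and panel above 3 N), for 0.2 s.
At the end, for the whole second after the job is handed in: The strap is within 0.1 rad of its stop over the panel, the lever within 0.08 rad of fully down, the pad presses the panel with more than 3 N; the panel is within 12 mm and jar, bottle and tube within 20 mm of where they started (all of step 2 and distance of panel from where it was at the start of the episode below 0.012 m and distance of each of jar_center, medium_center, tube_center from where it was at the start of the episode below 0.02 m); the robot touches nothing.
It fails at once if the lever is pushed down before the strap is home (value of joint lever above 0.5 rad and value of joint swing above 0.15 rad).
It fails at once if the panel is lifted or shifted by more than 12 mm (distance of panel from where it was at the start of the episode above 0.012 m).
It fails at once if a bystander is lifted, carried or moved by more than 20 mm (distance of any of jar_center, medium_center, tube_center from where it was at the start of the episode above 0.02 m).
It also fails if it takes over 51 s, if anything falls off the work surface, if the arm or the gripper's body presses on something with over 40 N, if the wrist force passes 120 N, or if a joint passes its speed limit or range.

### The arm

A 6-joint arm with a two-finger parallel gripper is mounted at the origin on the work surface. World frame = base frame: x ahead of the robot, y to its left, z up, the work surface at z = 0. Lengths are in m, angles in degrees, forces in N, time in s.
With the tool pointing down it reaches from about 0.4 to 0.825 m from the base axis. Payload 7 kg.
Tool frame: the origin (TCP) lies at the very end of the fingers, on their centre line; the grasp point (between the pads) lies 19 mm behind it (ctrl.hold_point_z is the distance from the TCP to the grasp point, in m); z points along the fingers, y is the line along which they close (so a half turn about z gives the same grasp; the last joint's range is limited). The gripper opens to 88 mm and grips with 3 to 60 N. Pads are 19 mm wide; open, the fingers measure 130 mm over their backs; the gripper's body (78 mm by 193 mm) begins 47 mm behind the grasp point.
Start: joints at [84.574, 20.546, 0.682, 0, -70.136, -16.507], TCP at [0.252, 0.626, 0.227] pointing down, gripper open.
Joint ranges: [-176.03, 176.03], [-82.01, 121.73], [-58.28, 71.71], [-173.87, 95.51], [-174.79, -0.11], [-173.66, 173.66]. Speed limits (degrees/s): [136.94, 136.94, 172.46, 180, 180, 180].

### API

Orientations are given as [roll, pitch, yaw] about the fixed x, y, z axes, in that order (R = Rz(yaw) Ry(pitch) Rx(roll)).
In Python, from plant import sensors, viewer, workorder, ctrl gives the robot as it stands.
- The arm moves only by the shell command python3 -m pendant 'ROWS'. ROWS is JSON, a list of rows, each a list of 3 entries, a list of its own where there are three numbers: the opening, from -1 (shut) to 1 (fully open), so that 0 is half open, then the shift along the tool's x, y, z in m, then the turn, a rotation vector about the tool's x, y, z in degrees. A call has 1 to 10 rows; each row is the pose to reach, as a shift and turn from the pose commanded when the call began, along the tool's axes at that moment; what a row does not reach only later rows make up. A row lasts 1/12 s, in which the tool goes at most 41.7 mm and 7.16 degrees, less where a joint would pass 70% of its speed; a pose out of reach is approached as far as the arm can. A call with a gripper value outside its range is refused whole. The fingers move at their own pace and stop on an object; the grip force is fixed at half the most. Time passes only in rows, so rows that repeat a pose let the fingers close. It gives the time, the measured TCP pose, the force, the opening and the grip force at its end, in the units of the state.
- sensors.get_obs(): the state, without advancing time (a new reading comes with each control period).
- viewer.snapshot(name): name is "scene" or "top"; returns the picture (384x512x3 uint8, red, green, blue); there is no depth.
- viewer.camera_params(name): a dict with "fx", "fy", "cx", "cy" (pixels), "extrinsics" (4x4, takes a point from world to camera coordinates). Camera axes: x right, y up, looking along -z (the intrinsics and any distortion apply to the point x, -y, -z); pixel columns grow to the right and rows downward; lengths in m; the calibration is good to about 2 mm. A picture is of the moment at which its call begins. camera_params takes no time and is no camera call.
- workorder.close_job(): hands the job in; it is judged then, once.
The state is a dict: "clock": time; "joint_pos": joint angles; "qvel": joint speeds; "tau": joint torques, N m; "tool_pos": TCP position; "orientation": TCP orientation; "force": force on the tool from outside, world axes, zero at the start; "moment": the same for the moment, N m; "opening": finger opening in m; "gripper_force": force on a finger pad.
Only numpy, scipy, OpenCV 4.12 (cv2) and the standard library are available. Lean on these libraries where they do the work, as an engineer would, in place of code of your own. Each camera call takes 0.05 s, during which the arm holds its last target. There are 200 camera calls.

## Working session

There is one attempt and no reset: what is moved stays moved. The work goes in short steps, Python scripts to look and compute and a shell command to move; the robot and the scene stay as the last step left them, time stands still between calls to the robot, and variables do not carry over. Pictures are saved under pics/ and viewed, at most 10 in all, crops included, and the job is handed in when it is done.

```bash
mkdir -p pics
cat > h.py <<'E'
import numpy as np,cv2
from scipy.spatial.transform import Rotation as R
from plant import sensors,viewer,workorder,ctrl
def snap(n,f):
    im=np.asarray(viewer.snapshot(n)); cv2.imwrite('pics/'+f,im[:,:,::-1]); return im
def ray(n,u,v):
    c=viewer.camera_params(n);E=np.array(c['extrinsics'])
    d=np.array([(u-c['cx'])/c['fx'],-(v-c['cy'])/c['fy'],-1.]);Rm=E[:3,:3]
    return -Rm.T@E[:3,3],Rm.T@d
def plane(n,u,v,z):
    o,d=ray(n,u,v);return o+d*(z-o[2])/d[2]
def proj(n,p):
    c=viewer.camera_params(n);E=np.array(c['extrinsics']);q=E[:3,:3]@np.array(p)+E[:3,3]
    return c['cx']+c['fx']*q[0]/-q[2],c['cy']-c['fy']*q[1]/-q[2]
def totool(p):
    "shift to world point p in tool axes"
    o=sensors.get_obs();M=R.from_euler('xyz',o['orientation'],degrees=True)
    return M.inv().apply(np.array(p)-o['tool_pos'])
E
python3 - <<'E'
from h import *
a=snap('scene','s0.png');b=snap('top','t0.png')
print(sensors.get_obs())
for n in('scene','top'):print(viewer.camera_params(n))
E
```

```text
{'clock': 0.1, 'joint_pos': array([ 8.45750201e+01,  2.05851353e+01,  6.38904743e-01, -1.91877756e-02,
       -7.01355576e+01, -1.65083053e+01]), 'qvel': array([ 0.13617104, -0.15935132,  0.11967625,  0.08500568,  0.03376555,
       -0.03226226]), 'tau': array([-7.89879505e-04, -5.84162092e+01,  2.93751007e+01,  7.01555461e+00,
        1.01270154e-02, -5.08091250e-05]), 'tool_pos': array([0.25196765, 0.62573153, 0.2257357 ]), 'orientation': array([ 1.79916457e+02, -5.94747080e-03, -2.19398137e+01]), 'force': array([ 0.02194   , -0.02458979,  0.35493489]), 'moment': array([-0.02308875, -0.01059903, -0.02789861]), 'gripper_force': 0.0, 'opening': 0.08767740842257252}
{'fx': 350.38410844438243, 'fy': 350.38410844438243, 'cx': 254.49386833294042, 'cy': 192.71457693033827, 'extrinsics': array([[-0.43414887,  0.90083962, -0.00165618,  0.28858587],
       [-0.72193904, -0.34682907,  0.59876007,  0.32679992],
       [ 0.53881238,  0.26114667,  0.80092674, -1.13491644],
       [ 0.        ,  0.        ,  0.        ,  1.        ]])}
{'fx': 374.62678664432434, 'fy': 374.62678664432434, 'cx': 260.64092448864045, 'cy': 194.48721925410277, 'extrinsics': array([[ 0.00924564, -0.99983817, -0.01543241, -0.04614708],
       [ 0.9963158 ,  0.00789499,  0.08539615, -0.59811405],
       [-0.08526049, -0.0161651 ,  0.99622755, -0.82360037],
       [ 0.        ,  0.        ,  0.        ,  1.        ]])}
```

View pics/s0.png

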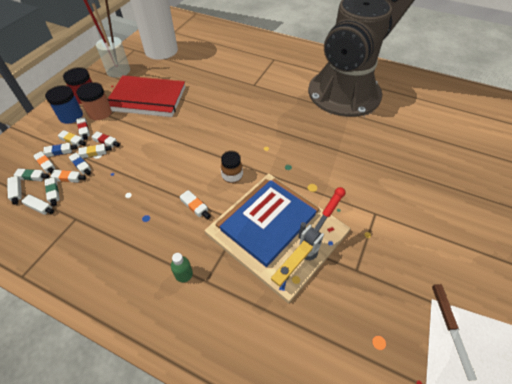

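View pics/t0.png

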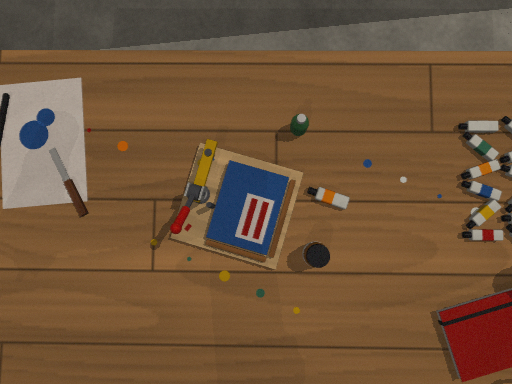

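The top view shows the panel centred near (250,207), the post near (198,195), the strap tip near (211,142) and the red knob near (176,227). The jar is at (317,255), the tube at (329,197) and the bottle at (300,125).

```bash
cat > meas.py <<'E'
from h import *
def blob(hsv,lo,hi,box,big=True):
    m=cv2.inRange(hsv,lo,hi);k=np.zeros_like(m);x0,y0,x1,y1=box;k[y0:y1,x0:x1]=m[y0:y1,x0:x1]
    cs,_=cv2.findContours(k,cv2.RETR_EXTERNAL,cv2.CHAIN_APPROX_NONE)
    return max(cs,key=cv2.contourArea)
def meas(im):
    hsv=cv2.cvtColor(im,cv2.COLOR_RGB2HSV);box=(150,120,310,280);out={}
    for n,lo,hi in(('panel',(100,120,40),(125,255,255)),('strap',(20,150,120),(32,255,255)),('lever',(0,180,90),(6,255,255))):
        c=blob(hsv,lo,hi,box);out[n]=c
    return out
E
python3 - <<'E'
from meas import *
im=cv2.imread('pics/t0.png')[:,:,::-1]
b=meas(np.ascontiguousarray(im));zs=dict(panel=.04,strap=.07,lever=.15)
for n,c in b.items():
    r=cv2.boxPoints(cv2.minAreaRect(c));print(n,cv2.contourArea(c),r.round(1).tolist())
    P=np.array([plane('top',u,v,zs[n]) for u,v in r])[:,:2];print(P.round(4).tolist(),P.mean(0).round(4),'sides',np.linalg.norm(P-np.roll(P,1,0),axis=1).round(3))
for n,u,v,z in(('jar',317,255,.07),('med',301,118,.085),('tube',329,198,.02),('post',198,195,.1)):print(n,plane('top',u,v,z).round(3))
E
```

```text
panel 4837.5 [[205.89999389648438, 236.6999969482422], [228.60000610351562, 159.60000610351562], [288.5, 177.1999969482422], [265.79998779296875, 254.3000030517578]]
[[0.5027, 0.0788], [0.6754, 0.0315], [0.6365, -0.103], [0.4655, -0.0538]] [ 0.57   -0.0116] sides [0.138 0.179 0.14  0.178]
strap 440.0 [[193.10000610351562, 182.8000030517578], [206.60000610351562, 138.1999969482422], [216.6999969482422, 141.1999969482422], [203.3000030517578, 185.89999389648438]]
[[0.6187, 0.1041], [0.7169, 0.0773], [0.7102, 0.0549], [0.6123, 0.082]] [0.6645 0.0796] sides [0.023 0.102 0.023 0.102]
lever 229.0 [[167.89999389648438, 229.5], [183.1999969482422, 204.3000030517578], [192.8000030517578, 210.10000610351562], [177.39999389648438, 235.3000030517578]]
[[0.5188, 0.1348], [0.5675, 0.1064], [0.5565, 0.0877], [0.5079, 0.1161]] [0.5377 0.1113] sides [0.022 0.056 0.022 0.056]
jar [ 0.467 -0.162  0.07 ]
med [ 0.758 -0.127  0.085]
tube [ 0.592 -0.196  0.02 ]
post [0.59  0.087 0.1  ]
```

```bash
cat >> h.py <<'E'
TH=np.deg2rad(-15.2);C=np.array([.570,-.0116]);X=np.array([np.cos(TH),np.sin(TH)]);Y=np.array([-X[1],X[0]])
def jig(x,y,z): return np.r_[C+x*X+y*Y,z]
def rows(wps):
    "wps: (jigx,jigy,z,yaw) -> shift and turn in tool axes from the present pose"
    o=sensors.get_obs();M=R.from_euler('xyz',o['orientation'],degrees=True)
    for x,y,z,yaw in wps:
        print((M.inv().apply(jig(x,y,z)-o['tool_pos'])).round(3).tolist(),(M.inv()*R.from_euler('xyz',[180,0,yaw],degrees=True)).as_rotvec(degrees=True).round(1).tolist())
E
python3 - <<'E'
from h import *
rows([(.095,.180,.20,-15.2),(.095,.180,.054,-15.2)])
E
```

```text
[0.606, 0.282, 0.026] [0.1, -0.0, -6.7]
[0.606, 0.282, 0.172] [0.1, -0.0, -6.7]
```

```bash
python3 -m pendant '[[-1,[0.606,0.282,0.026],[0,0,-6.7]],[-1,[0.606,0.282,0.026],[0,0,-6.7]],[-1,[0.606,0.282,0.026],[0,0,-6.7]],[-1,[0.606,0.282,0.026],[0,0,-6.7]],[-1,[0.606,0.282,0.026],[0,0,-6.7]],[-1,[0.606,0.282,0.026],[0,0,-6.7]],[-1,[0.606,0.282,0.026],[0,0,-6.7]],[-1,[0.606,0.282,0.026],[0,0,-6.7]],[-1,[0.606,0.282,0.026],[0,0,-6.7]],[-1,[0.606,0.282,0.026],[0,0,-6.7]]]'
python3 - <<'E'
from h import *
rows([(.095,.180,.20,-15.2),(.095,.180,.054,-15.2)])
E
```

```text
clock: 0.93
tool_pos: [0.5376, 0.3204, 0.2101]
orientation: [180.0, 0.0, -15.2]
force: [0.9, 1.3, 1.1]
opening: 0.0264
gripper_force: 0.0
[0.213, 0.132, 0.01] [0.0, 0.0, -0.0]
[0.213, 0.132, 0.156] [0.0, 0.0, -0.0]
```

```bash
python3 -m pendant '[[-1,[0.213,0.132,0.01],[0,0,0]],[-1,[0.213,0.132,0.01],[0,0,0]],[-1,[0.213,0.132,0.01],[0,0,0]],[-1,[0.213,0.132,0.01],[0,0,0]],[-1,[0.213,0.132,0.01],[0,0,0]],[-1,[0.213,0.132,0.01],[0,0,0]],[-1,[0.213,0.132,0.01],[0,0,0]],[-1,[0.213,0.132,0.156],[0,0,0]],[-1,[0.213,0.132,0.156],[0,0,0]],[-1,[0.213,0.132,0.156],[0,0,0]]]'
python3 -m pendant '[[-1,[0,0,0.03],[0,0,0]],[-1,[0,0,0.03],[0,0,0]],[-1,[0,0,0.03],[0,0,0]]]'
python3 - <<'E'
from h import *
print(sensors.get_obs()['joint_pos'])
snap('top','t1.png');s=snap('scene','s1.png');cv2.imwrite('pics/s1c.png',cv2.resize(s[130:330,180:440],None,fx=3,fy=3)[:,:,::-1])
rows([(.095,.180,.054,-15.2)])
E
```

```text
clock: 1.77
tool_pos: [0.7077, 0.1383, 0.0742]
orientation: [-179.9, -0.0, -15.3]
force: [0.7, 0.8, -0.5]
opening: 0.0005
gripper_force: 0.0
clock: 2.02
tool_pos: [0.7064, 0.1382, 0.0436]
orientation: [179.8, 0.2, -15.2]
force: [-0.1, 0.2, 0.8]
opening: 0.0001
gripper_force: 0.0
[ 2.65333760e+01  3.29705492e+01 -4.47760324e+00  1.78721436e-02
 -5.28079003e+01  4.82332381e+01]
[0.0, 0.002, -0.006] [-0.1, -0.2, 0.0]
```

View pics/s1c.png

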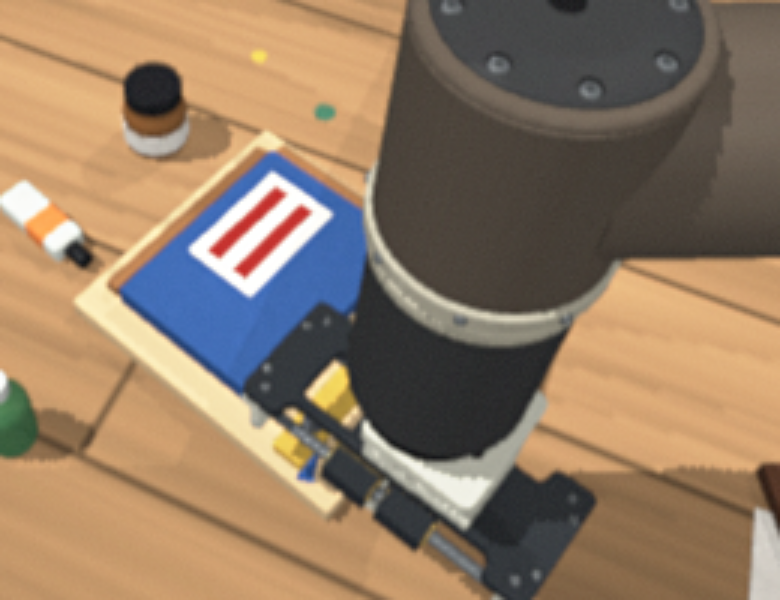

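The gripper stands just outside the strap, with its long axis across it, clear of the lever. Next is the sweep along the arc.

```bash
cat >> h.py <<'E'
def arc(degs,r=.095,off=.034,z=.054):
    w=[]
    for a in degs:
        s=np.deg2rad(a);w.append((r*np.sin(s)+off*np.cos(s),.115-r*np.cos(s)+off*np.sin(s),z,-15.2-90+a))
    rows(w)
E
python3 -c "
from h import *
arc([90,85,80,75,70,65,60,55,50,45])"
```

```text
[0.0, 0.033, -0.006] [-0.1, -0.2, 0.0]
[0.003, 0.042, -0.006] [-0.1, -0.2, 5.0]
[0.005, 0.05, -0.006] [-0.1, -0.2, 10.0]
[0.006, 0.059, -0.006] [-0.1, -0.1, 15.0]
[0.006, 0.068, -0.006] [-0.1, -0.1, 20.0]
[0.006, 0.077, -0.006] [-0.1, -0.1, 25.0]
[0.005, 0.085, -0.006] [-0.1, -0.1, 30.0]
[0.003, 0.094, -0.006] [-0.1, -0.1, 35.0]
[-0.0, 0.102, -0.006] [-0.1, -0.1, 40.0]
[-0.003, 0.11, -0.006] [-0.1, -0.1, 45.0]
```

```bash
python3 -m pendant '[[-1,[0,0.01,-0.008],[0,0,0]],[-1,[0,0.033,-0.008],[0,0,0]],[-1,[0.003,0.042,-0.008],[0,0,5]],[-1,[0.005,0.05,-0.008],[0,0,10]],[-1,[0.006,0.059,-0.008],[0,0,15]],[-1,[0.006,0.068,-0.008],[0,0,20]],[-1,[0.006,0.077,-0.008],[0,0,25]],[-1,[0.005,0.085,-0.008],[0,0,30]],[-1,[0.003,0.094,-0.008],[0,0,35]],[-1,[0,0.102,-0.008],[0,0,40]]]'
python3 - <<'E'
from h import *
b=snap('top','t2.png')
cv2.imwrite('pics/t2c.png',cv2.resize(b[110:290,140:340],None,fx=3,fy=3)[:,:,::-1])
arc([50,45,40,35,30,25,20,15,10,5])
E
```

```text
clock: 2.95
tool_pos: [0.6831, 0.0403, 0.0574]
orientation: [-179.6, -0.1, -55.5]
force: [1.8, 0.5, 0.3]
opening: 0.0004
gripper_force: 1.0
[-0.001, -0.001, 0.003] [-0.3, -0.1, -0.7]
[0.002, 0.007, 0.003] [-0.3, -0.1, 4.3]
[0.004, 0.016, 0.003] [-0.3, -0.1, 9.3]
[0.005, 0.024, 0.003] [-0.3, -0.1, 14.3]
[0.005, 0.033, 0.003] [-0.3, -0.1, 19.3]
[0.005, 0.042, 0.003] [-0.3, -0.0, 24.3]
[0.004, 0.051, 0.003] [-0.3, -0.0, 29.3]
[0.002, 0.059, 0.003] [-0.3, -0.0, 34.3]
[-0.001, 0.068, 0.003] [-0.3, 0.0, 39.3]
[-0.004, 0.076, 0.003] [-0.3, 0.0, 44.3]
```

View pics/t2c.png

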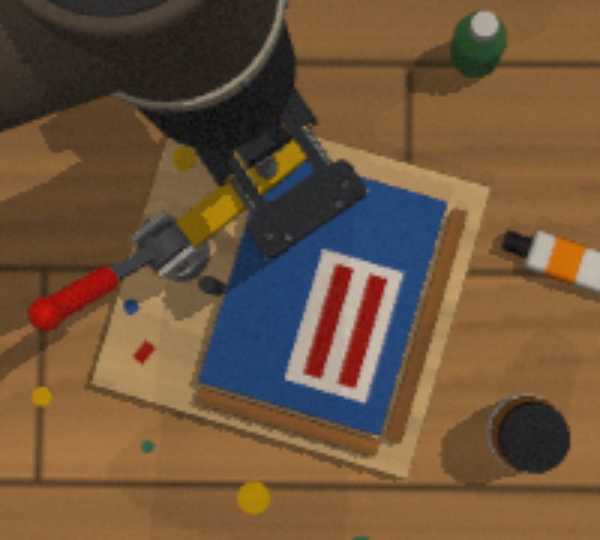

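The strap is following the fingers, now about 50° from home. The panel has not moved. I'll keep sweeping.

```bash
python3 -m pendant '[[-1,[0.002,0.007,0.003],[0,0,4.5]],[-1,[0.004,0.016,0.003],[0,0,9.5]],[-1,[0.005,0.024,0.003],[0,0,14.5]],[-1,[0.005,0.033,0.003],[0,0,19.5]],[-1,[0.005,0.042,0.003],[0,0,24.5]],[-1,[0.004,0.051,0.003],[0,0,29.5]],[-1,[0.002,0.059,0.003],[0,0,34.5]],[-1,[-0.001,0.068,0.003],[0,0,39.5]],[-1,[-0.004,0.076,0.003],[0,0,44.5]],[-1,[-0.004,0.076,0.003],[0,0,44.5]]]'
python3 - <<'E'
from h import *
b=snap('top','t3.png')
arc([5,0,-1])
arc([5,3,1,0],off=.032)
E
```

```text
clock: 3.83
tool_pos: [0.6163, 0.0001, 0.0532]
orientation: [-179.8, 0.1, -99.9]
force: [-0.3, 0.4, 0.5]
opening: 0.0004
gripper_force: 0.0
[0.001, -0.0, -0.001] [-0.2, 0.1, 0.6]
[0.003, 0.008, -0.001] [-0.2, 0.1, 5.6]
[0.003, 0.01, -0.001] [-0.2, 0.1, 6.6]
[0.001, 0.002, -0.001] [-0.2, 0.1, 0.6]
[0.002, 0.005, -0.001] [-0.2, 0.1, 2.6]
[0.002, 0.009, -0.001] [-0.2, 0.1, 4.6]
[0.003, 0.01, -0.001] [-0.2, 0.1, 5.6]
```

```bash
python3 -m pendant '[[-1,[0.001,0.003,0],[0,0,2]],[-1,[0.002,0.006,0],[0,0,4]],[-1,[0.002,0.008,0],[0,0,5]],[-1,[0.002,0.008,0],[0,0,5]]]'
python3 -m pendant '[[-1,[0,0.001,0],[0,0,0]],[-1,[0,0.002,0],[0,0,0]],[-1,[0,0.002,0],[0,0,0]]]'
python3 - <<'E'
from meas import *
b=snap('top','t4.png')
cv2.imwrite('pics/t4c.png',cv2.resize(b[110:290,140:340],None,fx=3,fy=3)[:,:,::-1])
E
```

```text
clock: 4.22
tool_pos: [0.6087, 0.0, 0.0515]
orientation: [-179.9, 0.1, -104.6]
force: [0.8, -0.2, 0.4]
opening: 0.0
gripper_force: 0.6
clock: 4.47
tool_pos: [0.6061, 0.0004, 0.0505]
orientation: [-180.0, 0.0, -104.7]
force: [0.8, 0.6, 1.8]
opening: -0.0002
gripper_force: 0.7
```

View pics/t4c.png

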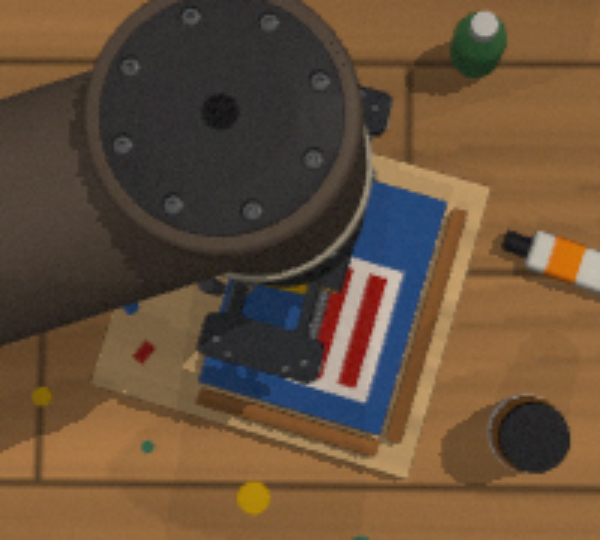

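The hand hides the strap, which is near home. I'll keep pushing in 1 mm steps until the force shows the stop.

```bash
python3 -m pendant '[[-1,[0,0.001,-0.001],[0,0,0]],[-1,[0,0.002,-0.001],[0,0,0]],[-1,[0,0.003,-0.001],[0,0,0]],[-1,[0,0.003,-0.001],[0,0,0]]]'
python3 -m pendant '[[-1,[0,0.001,0],[0,0,0]],[-1,[0,0.002,0],[0,0,0]],[-1,[0,0.003,0],[0,0,0]],[-1,[0,0.003,0],[0,0,0]]]'
```

```text
clock: 4.85
tool_pos: [0.6025, 0.0009, 0.0512]
orientation: [180.0, -0.0, -104.7]
force: [0.3, -1.0, 0.6]
opening: 0.0004
gripper_force: 0.4
clock: 5.18
tool_pos: [0.6, 0.0017, 0.0514]
orientation: [-180.0, -0.0, -104.7]
force: [1.3, -1.9, -1.1]
opening: -0.0001
gripper_force: 1.0
```

```bash
python3 -m pendant '[[-1,[0,0.002,0],[0,0,0]],[-1,[0,0.004,0],[0,0,0]],[-1,[0,0.004,0],[0,0,0]]]'
python3 -m pendant '[[-1,[0,0.002,0],[0,0,0]],[-1,[0,0.004,0],[0,0,0]],[-1,[0,0.004,0],[0,0,0]]]'
python3 -c "
from h import *
p=sensors.get_obs()['tool_pos'][:2]-C;print(p@X,p@Y)
c=snap('scene','s5.png');cv2.imwrite('pics/s5c.png',cv2.resize(c[130:330,180:440],None,fx=3,fy=3)[:,:,::-1])"
```

```text
clock: 5.43
tool_pos: [0.5996, 0.0022, 0.0519]
orientation: [-179.7, 0.1, -104.7]
force: [13.8, -10.6, -9.7]
opening: 0.0006
gripper_force: 8.1
clock: 5.68
tool_pos: [0.5993, 0.0026, 0.0524]
orientation: [-179.3, 0.1, -104.6]
force: [26.9, -18.0, -18.4]
opening: 0.0005
gripper_force: 15.1
0.024510133008202647 0.021376722249607648
```

View pics/s5c.png

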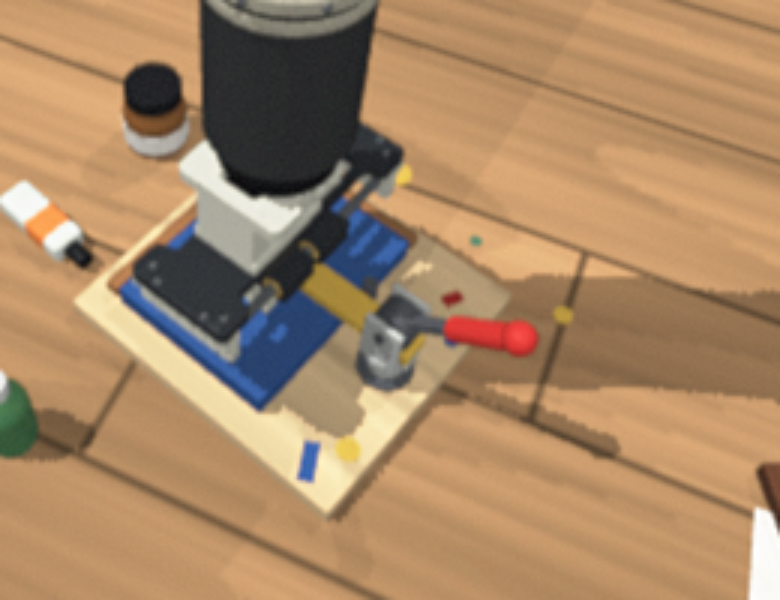

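The force jumped to about 30 N with the strap lying along jig −y: it is on its stop, and the lever is still raised. I'll back off sideways, go up, and look with the hand out of the way.

```bash
python3 -m pendant '[[-1,[0,-0.01,0],[0,0,0]],[-1,[0,-0.03,0],[0,0,0]],[-1,[0,-0.045,0],[0,0,0]],[-1,[0,-0.045,-0.04],[0,0,0]],[-1,[0,-0.045,-0.08],[0,0,0]],[-1,[0,-0.045,-0.12],[0,0,0]],[-1,[0,-0.045,-0.16],[0,0,0]],[-1,[0,-0.045,-0.17],[0,0,0]],[-1,[0,-0.08,-0.17],[0,0,0]],[-1,[0,-0.12,-0.17],[0,0,0]]]'
python3 - <<'E'
from meas import *
b=snap('top','t6.png');c=snap('scene','s6.png')
cv2.imwrite('pics/t6c.png',np.hstack([cv2.resize(b[130:290,150:310],(390,390)),cv2.resize(c[140:320,200:380],(390,390))])[:,:,::-1])
m=meas(b)
for n,z in(('panel',.04),('strap',.07),('lever',.15)):
    r=cv2.boxPoints(cv2.minAreaRect(m[n]));P=np.array([plane('top',u,v,z)[:2] for u,v in r])
    print(n,P.mean(0).round(4),[((p-C)@X,(p-C)@Y) for p in P.round(4)])
w=[]
for f in(1.0,.9,.8,.7,.6,.5,.4,.3,.2,.1,0): w.append((0,.115+.085*np.cos(f)-.0095,.084+.085*np.sin(f)+.009/np.cos(f),-105.2))
rows([(0,.115+.04,.22,-105.2)]+w)
E
```

```text
clock: 6.57
tool_pos: [0.7084, -0.0257, 0.225]
orientation: [-179.8, 0.2, -104.6]
force: [0.9, 1.1, -0.1]
opening: 0.0004
gripper_force: 0.0
panel [ 0.57   -0.0116] [(np.float64(-0.0886296669312657), np.float64(0.06990788324397255)), (np.float64(0.09035994708223223), np.float64(0.06941995363939824)), (np.float64(0.08806740507860061), np.float64(-0.07088964778246307)), (np.float64(-0.08975362141584789), np.float64(-0.06821896688414912))]
strap [0.5813 0.034 ] [(np.float64(-0.011726922402983536), np.float64(0.09961003609553809)), (np.float64(0.01119929611456383), np.float64(0.09951781632722012)), (np.float64(0.00955435935442784), np.float64(-0.0057977769296910535)), (np.float64(-0.01320507478208917), np.float64(-0.005556617676197669))]
lever [0.6134 0.1506] [(np.float64(-0.0070668100884776095), np.float64(0.1938279396660177)), (np.float64(0.008272564766285224), np.float64(0.19343604801636025)), (np.float64(0.005828510093305992), np.float64(0.14178842854793278)), (np.float64(-0.009537083679320926), np.float64(0.14227682184703744))]
[-0.134, 0.139, -0.001] [0.1, -0.1, 0.4]
[-0.131, 0.139, 0.046] [0.1, -0.1, 0.4]
[-0.138, 0.139, 0.054] [0.1, -0.1, 0.4]
[-0.144, 0.139, 0.061] [0.1, -0.1, 0.4]
[-0.15, 0.139, 0.068] [0.1, -0.1, 0.4]
[-0.155, 0.139, 0.076] [0.1, -0.1, 0.4]
[-0.159, 0.139, 0.084] [0.1, -0.1, 0.4]
[-0.163, 0.139, 0.092] [0.1, -0.1, 0.4]
[-0.166, 0.139, 0.1] [0.1, -0.1, 0.4]
[-0.168, 0.139, 0.109] [0.1, -0.1, 0.4]
[-0.169, 0.139, 0.117] [0.1, -0.1, 0.4]
[-0.17, 0.139, 0.126] [0.1, -0.1, 0.4]
```

View pics/t6c.png

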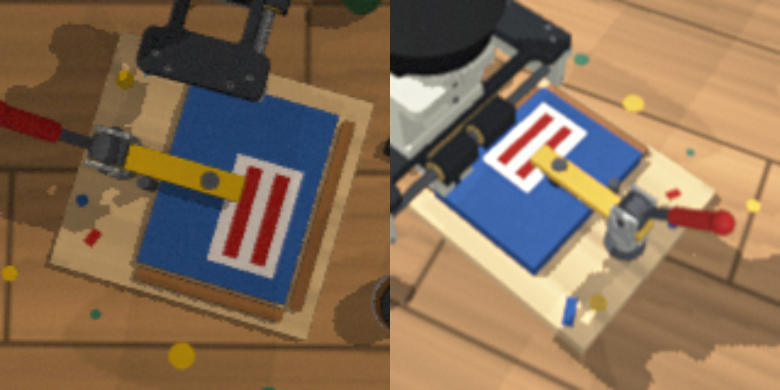

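The strap is home (within about 0.02 rad), the panel has not moved and the lever is still up. I'll go over the handle, then press down along the knob's arc.

```bash
python3 -m pendant '[[-1,[-0.134,0.139,0],[0,0,0]],[-1,[-0.134,0.139,0],[0,0,0]],[-1,[-0.134,0.139,0],[0,0,0]],[-1,[-0.134,0.139,0],[0,0,0]],[-1,[-0.134,0.139,0],[0,0,0]],[-1,[-0.134,0.139,0],[0,0,0]],[-1,[-0.134,0.139,0.01],[0,0,0]],[-1,[-0.133,0.139,0.03],[0,0,0]],[-1,[-0.133,0.139,0.04],[0,0,0]],[-1,[-0.133,0.139,0.046],[0,0,0]]]'
python3 - <<'E'
from h import *
w=[]
for f in(.9,.8,.7,.6,.5,.4,.3,.2,.1,0): w.append((0,.115+.085*np.cos(f)-.0095,.084+.085*np.sin(f)+.009/np.cos(f),-105.2))
rows(w)
E
```

```text
clock: 7.5
tool_pos: [0.6068, 0.1362, 0.1727]
orientation: [179.8, -0.1, -104.8]
force: [-0.4, -0.2, 0.1]
opening: 0.001
gripper_force: 0.0
[-0.006, -0.003, 0.008] [0.2, -0.1, 0.4]
[-0.013, -0.003, 0.015] [0.2, -0.1, 0.4]
[-0.018, -0.003, 0.022] [0.2, -0.1, 0.4]
[-0.023, -0.004, 0.03] [0.2, -0.1, 0.4]
[-0.028, -0.004, 0.038] [0.2, -0.1, 0.4]
[-0.032, -0.004, 0.046] [0.2, -0.1, 0.4]
[-0.035, -0.004, 0.054] [0.2, -0.1, 0.4]
[-0.037, -0.004, 0.063] [0.2, -0.1, 0.4]
[-0.038, -0.004, 0.071] [0.2, -0.1, 0.4]
[-0.038, -0.004, 0.08] [0.2, -0.1, 0.4]
```

```bash
python3 -m pendant '[[-1,[-0.006,-0.003,0.008],[0,0,0]],[-1,[-0.013,-0.003,0.015],[0,0,0]],[-1,[-0.018,-0.003,0.022],[0,0,0]],[-1,[-0.023,-0.003,0.03],[0,0,0]],[-1,[-0.028,-0.003,0.038],[0,0,0]],[-1,[-0.032,-0.003,0.046],[0,0,0]],[-1,[-0.035,-0.003,0.054],[0,0,0]],[-1,[-0.037,-0.003,0.063],[0,0,0]],[-1,[-0.038,-0.003,0.07],[0,0,0]],[-1,[-0.038,-0.003,0.07],[0,0,0]]]'
python3 -m pendant '[[-1,[0,0,0.003],[0,0,0]],[-1,[0,0,0.006],[0,0,0]],[-1,[0,0,0.008],[0,0,0]],[-1,[0,0,0.008],[0,0,0]]]'
python3 -m pendant '[[-1,[0,0,0.002],[0,0,0]],[-1,[0,0,0.003],[0,0,0]],[-1,[0,0,0.003],[0,0,0]]]'
```

```text
clock: 8.33
tool_pos: [0.6194, 0.1732, 0.1033]
orientation: [179.9, -0.1, -104.7]
force: [0.1, -0.6, -0.2]
opening: 0.0003
gripper_force: 0.0
clock: 8.67
tool_pos: [0.6202, 0.1732, 0.0972]
orientation: [180.0, 0.0, -104.7]
force: [-0.0, -0.2, 0.7]
opening: 0.0005
gripper_force: 0.3
clock: 8.92
tool_pos: [0.6204, 0.1734, 0.0944]
orientation: [-180.0, 0.0, -104.7]
force: [-1.1, 2.1, 2.8]
opening: 0.0001
gripper_force: 0.9
```

```bash
python3 -m pendant '[[-1,[0,0,0.001],[0,0,0]],[-1,[0,0,0.002],[0,0,0]],[-1,[0,0,0.002],[0,0,0]]]'
python3 -m pendant '[[-1,[0,0,0.001],[0,0,0]],[-1,[0,0,0.002],[0,0,0]],[-1,[0,0,0.002],[0,0,0]]]'
python3 - <<'E'
from h import *
c=snap('scene','s7.png');cv2.imwrite('pics/s7c.png',cv2.resize(c[150:310,240:400],None,fx=3.5,fy=3.5)[:,:,::-1])
p=sensors.get_obs()['tool_pos'][:2]-C;print(p@X,p@Y)
E
```

```text
clock: 9.17
tool_pos: [0.6205, 0.1735, 0.093]
orientation: [-180.0, 0.0, -104.7]
force: [-2.6, 2.5, 6.6]
opening: 0.0006
gripper_force: 3.1
clock: 9.42
tool_pos: [0.6207, 0.1735, 0.0926]
orientation: [-179.9, 0.0, -104.7]
force: [-6.2, 2.1, 16.2]
opening: 0.0005
gripper_force: 8.1
0.0004341137561912469 0.19198352977886984
```

View pics/s7c.png

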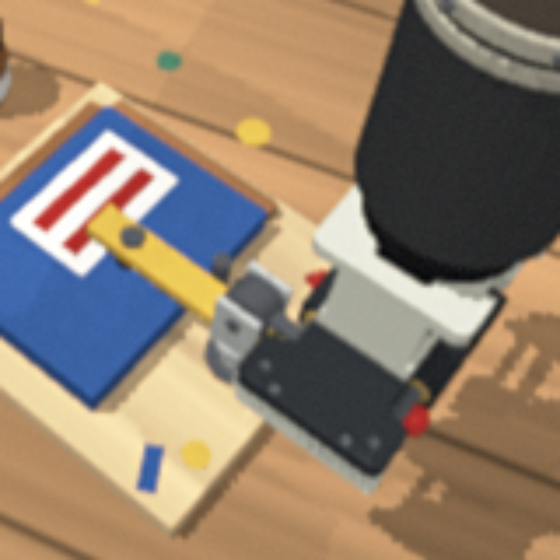

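The lever looks level under the fingers. The force climbs from 7 to 16 N with under 0.5 mm of motion at z ≈ 0.093, the height expected for fully down. One more small press, then up and clear.

```bash
python3 -m pendant '[[-1,[0,0,0.001],[0,0,0]],[-1,[0,0,0.001],[0,0,0]],[-1,[0,0,0.001],[0,0,0]]]'
python3 -m pendant '[[-1,[0,0,-0.01],[0,0,0]],[-1,[0,0,-0.04],[0,0,0]],[-1,[0,0,-0.08],[0,0,0]],[-1,[0,0,-0.12],[0,0,0]],[-1,[-0.04,0,-0.13],[0,0,0]],[-1,[-0.08,0,-0.13],[0,0,0]],[-1,[-0.12,0,-0.13],[0,0,0]],[-1,[-0.16,0,-0.13],[0,0,0]],[-1,[-0.2,0,-0.13],[0,0,0]],[-1,[-0.2,0,-0.13],[0,0,0]]]'
python3 - <<'E'
from meas import *
b=snap('top','t8.png');c=snap('scene','s8.png')
cv2.imwrite('pics/t8c.png',np.hstack([cv2.resize(b[110:290,140:320],(390,390)),cv2.resize(c[140:320,200:380],(390,390))])[:,:,::-1])
m=meas(b)
for n,z in(('panel',.04),('strap',.062),('lever',.093)):
    r=cv2.boxPoints(cv2.minAreaRect(m[n]));P=np.array([plane('top',u,v,z)[:2] for u,v in r])
    print(n,P.mean(0).round(4),[((p-C)@X,(p-C)@Y) for p in P.round(4)])
E
```

```text
clock: 9.72
tool_pos: [0.6208, 0.1736, 0.0923]
orientation: [-179.9, 0.1, -104.7]
force: [-8.7, 2.0, 21.7]
opening: 0.0004
gripper_force: 10.6
clock: 10.55
tool_pos: [0.6713, 0.3722, 0.2162]
orientation: [179.9, -0.1, -104.5]
force: [-0.8, -0.9, -2.3]
opening: 0.0004
gripper_force: 0.0
panel [ 0.57   -0.0118] [(np.float64(-0.08864751182712065), np.float64(0.06959215937776678)), (np.float64(0.0904123849179604), np.float64(0.06922695034050377)), (np.float64(0.08814606183219288), np.float64(-0.07117915273080477)), (np.float64(-0.08979768522956699), np.float64(-0.06843818910090768))]
strap [0.5815 0.0341] [(np.float64(-0.011630420753536316), np.float64(0.09963625501340218)), (np.float64(0.011392299413458271), np.float64(0.09957025416294828)), (np.float64(0.00979142646704133), np.float64(-0.0055261168772043415)), (np.float64(-0.013161010968370123), np.float64(-0.005337395459439122))]
lever [ 0.5398 -0.0423] [(np.float64(-0.05939008925362561), np.float64(-0.03199058140213117)), (np.float64(0.017281662954160934), np.float64(-0.03271336310345944)), (np.float64(0.017175289638183107), np.float64(-0.04300115609892972)), (np.float64(-0.059496462569603545), np.float64(-0.04227837439760148))]
```

View pics/t8c.png

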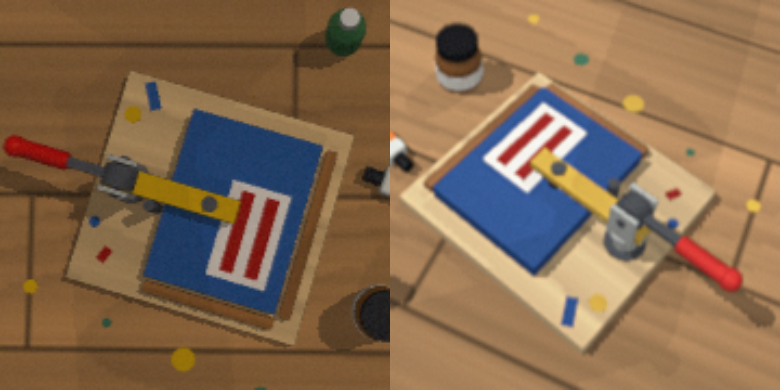

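The strap is home, the lever is level, and the panel and bystanders have not moved. A numeric check on the knob (scene pixel about (358,269)), and then I hand in.

Run:
```python
from h import *
for f in(0,.08,.16,.24):print(f,np.round(proj('scene',jig(0,.115+.107*np.cos(f),.084+.107*np.sin(f))),1))
im=cv2.imread('pics/s8.png');h=cv2.cvtColor(im,cv2.COLOR_BGR2HSV);m=cv2.inRange(h,(0,180,90),(6,255,255));m[:, :325]=0;m[:240]=0;m[:,375:]=0;m[300:]=0
y,x=np.nonzero(m);i=np.argsort(-(x+y))[:60];print(x.max(),y.max(),x[i].mean(),y[i].mean())
```

```text
0 [357.2 268.7]
0.08 [358.1 266.7]
0.16 [358.7 264.5]
0.24 [359. 262.]
361 273 357.4166666666667 269.46666666666664
```

The knob's measured position matches the fully-down prediction.

```bash
python3 -c "
from h import *
print(workorder.close_job())"
```

```text
the job is handed in; nothing more can be done
None
```

The job is handed in, with no verdict shown: in the last pictures the strap is against its stop pin, the lever fully down, the panel and bystanders unmoved and the arm clear; the pad's force on the panel was not measured directly.

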